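# Screw the filter ring onto the gem-inspection lamp

## Task

Take the black filter ring off its wooden stand and screw it fully home on the threaded brass head of the gem-inspection lamp. Set it level on the head and, pressing lightly, turn it backward (anticlockwise) until it drops a step into the thread, then turn it clockwise until it is down flat on the metal shoulder, and let go. Never force it: if the thread binds, stop; and leave the dish, the burner and the jar where they are.

Things in the scene. Friction and masses are not known exactly. Their poses are not given: they have to be found in the camera images.
- ring_mid (a point): Centre of the loose black filter ring (about 100 g), half-way up its 24 mm height, z up along its axis. It is a 56 mm wide hollow cap, glass window on top, open below. Two opposite grip flats face its own +y and -y, 59 mm apart over their outer faces, 24 mm long, from 4 to 24 mm above its underside: grip across them. It stays on the stand until lifted.
- ring: The same filter ring; origin at the centre of its underside, axes as for ring_mid. Inside are four small equally spaced thread lugs, 2 to 5 mm above the underside. The bore clears the lamp's head by about 1.5 mm all round; the glass's underside is 20 mm above the ring's underside.
- stand: Fixed round wooden stand, 52 mm wide and 18 mm high, with a centring boss 31 mm wide and 8 mm high on top, on which the ring sits loosely at the start (ring's underside 18 mm above the table). Origin at the centre of its underside.
- lamp: Gem-inspection lamp: fixed round grey base, 104 mm wide, 48 mm high, black dimmer knob on its -x side; origin at the centre of its underside. On a 44 mm wide column it carries a flat aluminium shoulder 57 mm wide, above it the brass head: thread 46 mm wide and 10 mm high, then a guide spigot 36 mm wide up to 15 mm, bevelled to 18.5 mm above the shoulder.
- seat (a point): Centre of the lamp's shoulder with the sprung column fully up: on the lamp's axis, 92 mm above the table, z up. It is fixed to the base and does not sink with the column. A ring fully home lies flat on the shoulder, ring_mid 12 mm above it. From the drop into the thread the ring stands 2.6 mm high; about 50 degrees clockwise brings it home, and from 60 degrees on it binds.
- thread_top (a point): Top of the thread, on the lamp's axis, 10 mm above the shoulder, column up. Right-hand, four starts, angle unseen. Set down squared up with the lamp (any quarter turn) the ring's underside is 6 to 8.5 mm over the shoulder; 8 to 67 degrees anticlockwise (from above) it climbs, drops 6 mm and up to 14 degrees on meets a wall. Set otherwise, a false 2 mm drop may come first. Clockwise too soon jams.
- column (a joint): How far the lamp's sprung column, with shoulder and head, is pressed down, in m: 0 is fully up, 0.014 is its hard bottom. The spring gives way at about 5 N and takes 0.8 N more per mm, so when the pressed ring drops a step into the thread, the column rises and the force falls. Twisted against a wall the thread yields about 0.1 rad per 0.6 N m.
- dish: Round dark steel dish 110 mm wide and 14 mm high with a few cut stones; origin at the centre of its underside. Leave alone.
- burner: Small square unlit metal burner, 50 mm wide, 59 mm high with its brass neck; origin at the centre of its underside. Leave alone.
- jar: Glass jar with a metal lid, 60 mm wide and 70 mm high; origin at the centre of its underside. Leave alone.
Mind the look-alikes: they are no part of the job. What is shaped like the ring but green is not meant.

How it is judged:
At the end, for the whole second after the job is handed in: The ring sits level (within 0.05 rad) on the lamp's head, centred within 3 mm, its underside no more than 1 mm above the shoulder, with the column back up within 1 mm, the ring released and at rest (horizontal distance between ring_mid and seat below 0.003 m and z of ring_mid in the frame of seat between 0.0105 and 0.013 m and angle between ring_mid's own z axis and vertical below 0.05 rad and value of joint column below 0.001 m and linear speed of ring below 0.02 m/s); the robot touches nothing.
It fails at once if the ring is forced against the lamp with more than 40 N (contact force between ring and lamp above 40 N).
It fails at once if the dish is pushed more than 20 mm (distance of dish from where it was at the start of the episode above 0.02 m).
It fails at once if the burner is pushed more than 20 mm (distance of burner from where it was at the start of the episode above 0.02 m).
It fails at once if the jar is pushed more than 20 mm (distance of jar from where it was at the start of the episode above 0.02 m).
It also fails if it takes over 56 s, if anything falls off the work surface, if the arm or the gripper's body presses on something with over 40 N, if the wrist force passes 120 N, or if a joint passes its speed limit or range.

## Robot

A 6-joint arm with a two-finger parallel gripper is mounted at the origin on the work surface. World frame = base frame: x ahead of the robot, y to its left, z up, the work surface at z = 0. Lengths are in m, angles in rad, forces in N, time in s.
With the tool pointing down it reaches from about 0.425 to 0.95 m from the base axis. Payload 3.5 kg.
Tool frame: the origin (TCP) lies midway between the tips of the shut fingers; the grasp point (between the pads) lies 19 mm behind it (robot.grip_point_offset is the distance from the TCP to the grasp point, in m); z points along the fingers, y is the line along which they close (so a half turn about z gives the same grasp; the last joint's range is limited). The gripper opens to 85 mm and grips with 20 to 120 N. Pads are 22 mm wide; open, the fingers measure 114 mm over their backs; the gripper's body (76 mm by 85 mm) begins 54 mm behind the grasp point. The pads swing forward as they close: fully open they stand 13 mm farther back than shut.
Start: joints at [-1.29, 0.286, 1.577, -0, 1.279, -0.15], TCP at [0.282, -0.613, 0.231] pointing down, gripper open.
Joint ranges: [-2.77, 2.77], [-0.9, 2.22], [0.21, 2.48], [-1.53, 4.67], [0.24, 2.81], [-2.84, 2.84]. Speed limits (rad/s): [2.79, 2.79, 3.14, 3.14, 3.14, 3.14].

## Interface

Orientations are given as a rotation vector (axis times angle).
In Python, from plant import robot gives the robot as it stands. The module is installed in compiled form; this text tells all that it offers.
- The arm moves only by the shell command python3 -m jog 'ROWS' [FORCE]. ROWS is JSON, a list of rows, each an object of numbers: "tx", "ty", "tz": the shift along the tool's x, y, z in mm; "yaw": the turn about the tool's z in degrees; "grip": the opening, from -1 (shut) to 1 (fully open), so that 0 is half open. In form: [{"tx": .., "ty": .., "tz": .., "yaw": .., "grip": ..}, ...]. A call has 1 to 5 rows; each row shifts and turns the commanded pose from where the row before left it, along the tool's axes as they then stand; what a row does not reach is not made up. A row lasts 1/8 s, in which the tool goes at most 62.5 mm and 10.7 degrees, less where a joint would pass 70% of its speed; a pose out of reach is approached as far as the arm can. A call is refused whole if a number of a shift passes 62.5 or a number of a turn 10.7, either way. A call with a gripper value outside its range is refused whole. The fingers move at their own pace and stop on an object; FORCE is the grip in N (left out, the last holds). Time passes only in rows, so rows that do not move let the fingers close. It gives the time, the measured TCP pose, the force, the opening and the grip force at its end, in the units of the state.
- robot.get_state(): the state, without advancing time (a new reading comes with each control period).
- robot.camera(name): name is "scene" or "top" or "wrist"; returns a dict with "frame" (384x512x3 uint8, blue, green, red), "K" (3x3 intrinsics, pixels), "view" (4x4, takes a point from world to camera coordinates); the wrist camera has in their place "T_tool_cam" (4x4, takes a point from camera to tool coordinates, whose origin is the TCP and whose axes are the flange's). Camera axes: x right, y down, z forward; pixel columns grow to the right and rows downward; lengths in m; the calibration is good to about 2 mm. The wrist camera is an equidistant fisheye: a pixel r from the principal point sees the ray r / f radians off the axis. A picture is of the moment at which its call begins: read the wrist's pose just before it. There is no depth.
- robot.hand_in(): hands the job in; it is judged then, once.
The state is a dict: "clock": time; "joint_pos": joint angles; "joint_vel": joint speeds; "joint_torque": joint torques, N m; "eef_pos": TCP position; "ee_rot": TCP orientation; "force": force on the tool from outside, world axes, zero at the start; "moment": the same for the moment, N m; "gripper_width": finger opening in m; "gripper_force": force on a finger pad.
Only numpy, scipy, OpenCV 4.12 (cv2) and the standard library are available. Lean on these libraries where they do the work, as an engineer would, in place of code of your own. Each camera call takes 0.05 s, during which the arm holds its last target. There are 200 camera calls.

## Working session

There is one attempt and no reset: what is moved stays moved. The work goes in short steps, Python scripts to look and compute and a shell command to move; the robot and the scene stay as the last step left them, time stands still between calls to the robot, and variables do not carry over. Pictures are saved under pics/ and viewed, at most 10 in all, crops included, and the job is handed in when it is done.

```bash
mkdir -p pics; python3 - <<'E'
from plant import robot
import cv2,pickle,numpy as np
s=robot.get_state();print({k:np.round(v,3) for k,v in s.items()})
d={n:robot.camera(n) for n in("scene","top")}
pickle.dump(d,open('cams.pkl','wb'))
for n in d:print(n,d[n]['K'],d[n]['view']);cv2.imwrite(f'pics/{n}0.png',d[n]['frame'])
print(robot.grip_point_offset)
E
```

```text
{'clock': np.float64(0.0), 'joint_pos': array([-1.29 ,  0.287,  1.578, -0.   ,  1.279, -0.15 ]), 'joint_vel': array([ 0.001, -0.001,  0.001, -0.001, -0.001,  0.001]), 'joint_torque': array([ 0.0000e+00, -4.0598e+01, -2.9263e+01, -0.0000e+00,  6.0000e-03,
       -0.0000e+00]), 'eef_pos': array([ 0.282, -0.613,  0.23 ]), 'ee_rot': array([-3.067, -0.671,  0.   ]), 'force': array([-0.725, -0.322, -0.815]), 'moment': array([ 0.01 , -0.027,  0.006]), 'gripper_force': np.float64(0.0), 'gripper_width': np.float64(0.085)}
scene [[394.11091458   0.         253.15409233]
 [  0.         394.11091458 186.56914156]
 [  0.           0.           1.        ]] [[ 0.70661882  0.70754028 -0.00875193 -0.41147914]
 [ 0.42247359 -0.4317809  -0.7969199  -0.18263948]
 [-0.56763184  0.55942114 -0.60402159  1.38137008]
 [ 0.          0.          0.          1.        ]]
top [[385.31625314   0.         255.32008503]
 [  0.         385.31625314 191.97987516]
 [  0.           0.           1.        ]] [[ 2.49479426e-02 -9.99687207e-01  1.75726359e-03 -3.13321408e-02]
 [-9.96109406e-01 -2.50071957e-02 -8.45026064e-02  6.07508058e-01]
 [ 8.45201189e-02  3.57739379e-04 -9.96421709e-01  1.00999451e+00]
 [ 0.00000000e+00  0.00000000e+00  0.00000000e+00  1.00000000e+00]]
0.0187
```

View pics/top0.png

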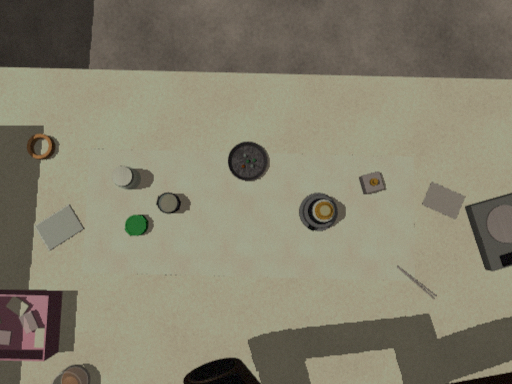

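View pics/scene0.png

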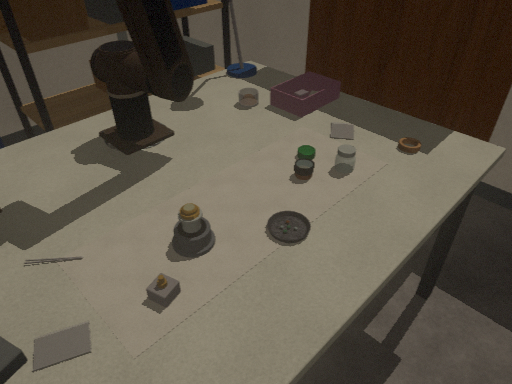

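Candidates for the ring (top view): black cap (168,203), which fits the description; green cap (137,225), the look-alike; dark dish (247,161), too wide; orange ring (41,147); jar (124,177). The lamp is at about (320,210), the burner at (373,183). Next is a close crop of the choice.

```bash
cat > h.py <<'E'
import numpy as np,cv2,pickle
from scipy.spatial.transform import Rotation as R
from plant import robot
def ray(c,u,v):
    V=c['view'];d=V[:3,:3].T@np.linalg.solve(c['K'],[u,v,1.]);o=-V[:3,:3].T@V[:3,3];return o,d
def onz(c,u,v,z):
    o,d=ray(c,u,v);return o+d*(z-o[2])/d[2]
def wcam():
    s=robot.get_state();c=robot.camera('wrist');T=np.eye(4);T[:3,:3]=R.from_rotvec(s['ee_rot']).as_matrix();T[:3,3]=s['eef_pos']
    c['T']=T@c['T_tool_cam'];c['s']=s;return c
def wz(c,u,v,z):
    K=c['K'];x=(u-K[0,2])/K[0,0];y=(v-K[1,2])/K[1,1];r=np.hypot(x,y);k=np.sin(r)/r if r>1e-9 else 1
    d=c['T'][:3,:3]@[x*k,y*k,np.cos(r)];o=c['T'][:3,3];return o+d*(z-o[2])/d[2]
def wproj(c,p):
    q=np.linalg.inv(c['T'])@np.append(p,1);t=np.arctan2(np.hypot(q[0],q[1]),q[2]);n=np.hypot(q[0],q[1])
    K=c['K'];return np.array([K[0,2]+K[0,0]*t*q[0]/n,K[1,2]+K[1,1]*t*q[1]/n])
E
python3 - <<'E'
from h import *
d=pickle.load(open('cams.pkl','rb'));t=d['top']
for n,u,v,z in(('ring',168,203,.042),('green',137,225,.042),('jar',124,177,.07),('dish',247.5,161,.01),('brass',323,210,.11),('burner',373,182,.05),('base',319,212,.048),('knob',311,227,.03)):print(n,onz(t,u,v,z).round(3))
a=t['frame'][165:245,110:210];b=t['frame'][170:250,280:380]
f=lambda a:cv2.resize(a,None,fx=4,fy=4,interpolation=cv2.INTER_CUBIC)
cv2.imwrite('pics/crop.png',np.hstack([f(a),f(b)]))
print(R.from_rotvec(robot.get_state()['ee_rot']).as_matrix().round(3))
c=wcam();print(c['K'],c['T_tool_cam'])
E
```

```text
ring [0.572 0.213 0.042]
green [0.512 0.292 0.042]
jar [0.635 0.323 0.07 ]
dish [0.694 0.007 0.01 ]
brass [ 0.561 -0.184  0.11 ]
burner [ 0.64  -0.325  0.05 ]
base [ 0.558 -0.184  0.048]
knob [ 0.518 -0.166  0.03 ]
[[ 0.909  0.418 -0.001]
 [ 0.418 -0.909  0.002]
 [ 0.    -0.002 -1.   ]]
[[297.31863964   0.         249.98251041]
 [  0.         297.31863964 192.09477386]
 [  0.           0.           1.        ]] [[-1.25462656e-05 -9.62057460e-01 -2.72846922e-01  7.02877559e-02]
 [ 9.99999986e-01 -5.81681089e-05  1.59117784e-04  3.58595992e-04]
 [-1.68951441e-04 -2.72846916e-01  9.62057447e-01 -1.41856790e-01]
 [ 0.00000000e+00  0.00000000e+00  0.00000000e+00  1.00000000e+00]]
```

View pics/crop.png

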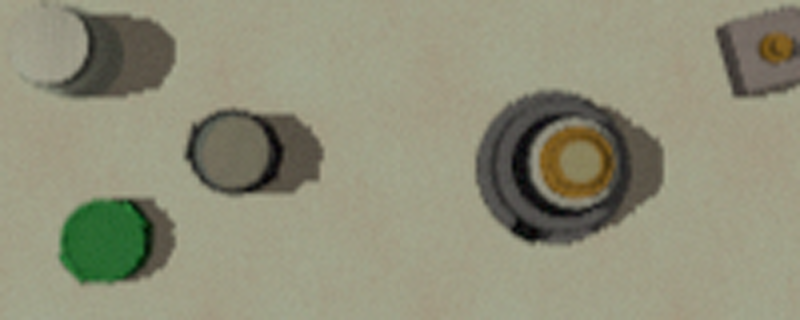

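The black cap with two grip flats at (168,203) is the ring. The green one at (137,225) is the look-alike. The lamp's knob is at (311,227). I'll look at the lamp from above on the way to the ring.

```bash
python3 -m jog '[{"tx":43,"ty":-27.5,"grip":1},{"tx":43,"ty":-27.5,"grip":1},{"tx":43,"ty":-27.5,"grip":1},{"tx":43,"ty":-27.5,"grip":1},{"tx":43,"ty":-27.5,"grip":1}]' 30
python3 -m jog '[{"tx":43,"ty":-27.5,"tz":-4,"grip":1},{"tx":43,"ty":-27.5,"tz":-4,"grip":1},{"tx":43,"ty":-27.5,"tz":-4,"grip":1},{"tx":43,"ty":-27.5,"tz":-4,"grip":1},{"tx":43,"ty":-27.5,"tz":-4,"grip":1}]'
python3 -m jog '[{"grip":1},{"grip":1}]'
python3 - <<'E'
from h import *
c=wcam();pickle.dump(c,open('lamp.pkl','wb'));cv2.imwrite('pics/lamp.png',c['frame']);s=c['s'];print(s['eef_pos'],s['joint_pos'].round(3),s['force'],wproj(c,[.56,-.184,.092]))
E
```

```text
[ 0.28178747 -0.61280906  0.23023625] [-1.29   0.287  1.578  0.     1.279 -0.15 ] [-0.16765147  0.47838372 -0.73684512] [  49.64628027 -118.67379995]schema error: expected keys tx, ty, tz, yaw, grip
schema error: expected keys tx, ty, tz, yaw, grip
schema error: expected keys tx, ty, tz, yaw, grip
```

View pics/lamp.png

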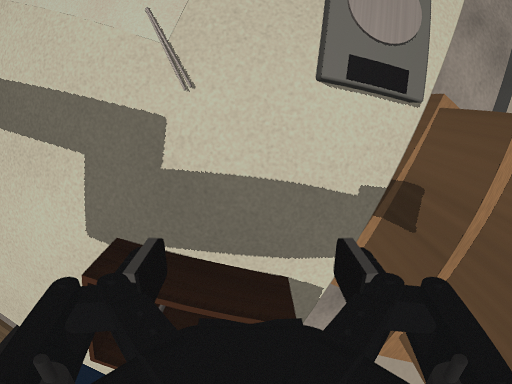

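Every row needs all five keys, so the arm did not move. The picture shows only the start view: fingers at the bottom, the scale at (375,50), no lamp. I'll repeat the move with complete rows.

```bash
python3 -m jog '[{"tx":43,"ty":-27.5,"tz":0,"yaw":0,"grip":1},{"tx":43,"ty":-27.5,"tz":0,"yaw":0,"grip":1},{"tx":43,"ty":-27.5,"tz":0,"yaw":0,"grip":1},{"tx":43,"ty":-27.5,"tz":0,"yaw":0,"grip":1},{"tx":43,"ty":-27.5,"tz":0,"yaw":0,"grip":1}]' 30
python3 -m jog '[{"tx":43,"ty":-27.5,"tz":-4,"yaw":0,"grip":1},{"tx":43,"ty":-27.5,"tz":-4,"yaw":0,"grip":1},{"tx":43,"ty":-27.5,"tz":-4,"yaw":0,"grip":1},{"tx":43,"ty":-27.5,"tz":-4,"yaw":0,"grip":1},{"tx":0,"ty":0,"tz":0,"yaw":0,"grip":1}]'
python3 - <<'E'
from h import *
c=wcam();pickle.dump(c,open('lamp.pkl','wb'));cv2.imwrite('pics/lamp1.png',c['frame']);s=c['s'];print(s['eef_pos'],s['joint_pos'].round(3),s['force'],wproj(c,[.56,-.184,.092]))
E
```

```text
clock: 0.82
eef_pos: [0.4205, -0.397, 0.2312]
ee_rot: [-3.069, -0.671, -0.0]
force: [-0.4, -0.4, 0.1]
gripper_width: 0.0856
gripper_force: 0.0
clock: 1.45
eef_pos: [0.5315, -0.2241, 0.2477]
ee_rot: [3.067, 0.679, 0.001]
force: [0.1, -0.2, -0.2]
gripper_width: 0.0854
gripper_force: 0.0
[ 0.53153654 -0.22405175  0.24765986] [-0.575  0.058  1.806  0.     1.276  0.56 ] [ 0.13917096 -0.23411228 -0.20960452] [225.28859318 137.63800482]
```

View pics/lamp1.png

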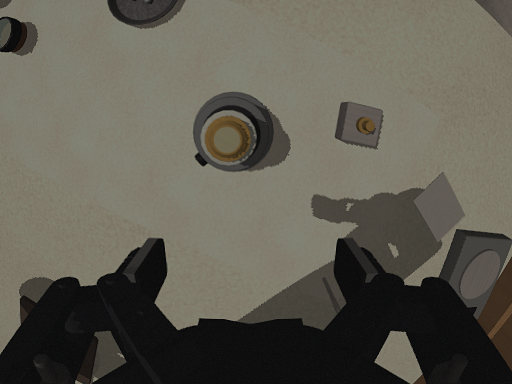

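The lamp is clear: brass head at about (229,138), base at (233,131), knob at (201,160), burner at (360,124). I'll fit circles on the right planes.

```bash
cat >> h.py <<'E'
def circ(P):
    for _ in range(4):
        A=np.c_[2*P,np.ones(len(P))];x=np.linalg.lstsq(A,(P**2).sum(1),rcond=None)[0];r=np.sqrt(x[2]+x[0]**2+x[1]**2)
        e=abs(np.hypot(*(P-x[:2]).T)-r);P=P[e<max(.0008,2*np.median(e))]
    return x[:2],r,np.median(e)
E
python3 - <<'E'
from h import *
c=pickle.load(open('lamp.pkl','rb'));f=c['frame'];x0,y0=180,80;a=f[80:185,180:295]
h=cv2.cvtColor(a,cv2.COLOR_BGR2HSV)
def big(m):
    k=max(cv2.findContours(m.astype(np.uint8),0,cv2.CHAIN_APPROX_NONE)[0],key=cv2.contourArea);return k[:,0].astype(float)+[x0,y0]
br=cv2.morphologyEx(((h[...,1]>95)&(h[...,2]>60)).astype(np.uint8),cv2.MORPH_OPEN,np.ones((3,3)))
def fit(k,z):return circ(np.array([wz(c,u,v,z)[:2] for u,v in k]))
k=big(br)
for z in(.102,.092):print('brass',z,fit(k,z))
sat=(h[...,1]);print(h[40:72:4,10:70:3,2]);print(h[40:72:4,10:70:3,1])
cv2.imwrite('pics/lampz.png',cv2.resize(a,None,fx=5,fy=5,interpolation=cv2.INTER_CUBIC))
E
```

```text
brass 0.102 (array([ 0.56120007, -0.18638216]), np.float64(0.021883106456251914), np.float64(0.00023826510676601756))
brass 0.092 (array([ 0.56000975, -0.18611438]), np.float64(0.022656558294320225), np.float64(0.00024274037858363143))
[[130 131  64  73  73  42 129 120 115 107 106 107  96  94 103 105 104  77
  120 118]
 [129 105  73  72  68 126 123 108 108 100  97  93  93  86  85  84  64 101
  102  60]
 [129  87  73  72 102 119 109 107 104 104 105 110 109 110 106 101  74  72
   89  92]
 [131  76  71  71 125 116 108  98 105 110 109 110 109 109 108 109 104  69
   69 109]
 [130  96  72  68 120 108 104 100 107 109 109 111 110 108 108 108 109  94
   69  72]
 [129 126  71  71 122 108 101 100 110 109 107 107 108 109 110 109 109  96
   62  69]
 [130 131  67  72 123 112 104  97 107 108 108 109 108 107 108 109 109  84
   70  52]
 [129 130 112  72  72 119 103  92  93 107 110 108 108 109 108 106  99  61
   63  93]]
[[ 29  35  12  14  10  12  28  23 115 148 149 148 151 146 149 148 152 119
   26  26]
 [ 36  32  14  11  11  26  29 151 149 148 145 151 143 148 147 143 143 151
  150  13]
 [ 36  21  17  18  20  24 150 150 147 150  97  65  66  65  84 151 148 145
  149 141]
 [ 31  10  11  14  27  68 149 148 153  65  68  67  70  66  66  66 135 140
  148 147]
 [ 33  21  14  11  26 120 150 150  79  68  68  69  70  68  66  68  66 152
  144 145]
 [ 36  32  14  14  27 125 149 148  67  66  69  69  68  68  67  68  68 151
  144 140]
 [ 39  35  11  14  27  82 152 145 107  71  71  68  66  67  68  68  77 146
  142 142]
 [ 36  37  30  14  18  24 154 150 151  79  70  68  68  70  71  67 152 142
  150 151]]
```

View pics/lampz.png

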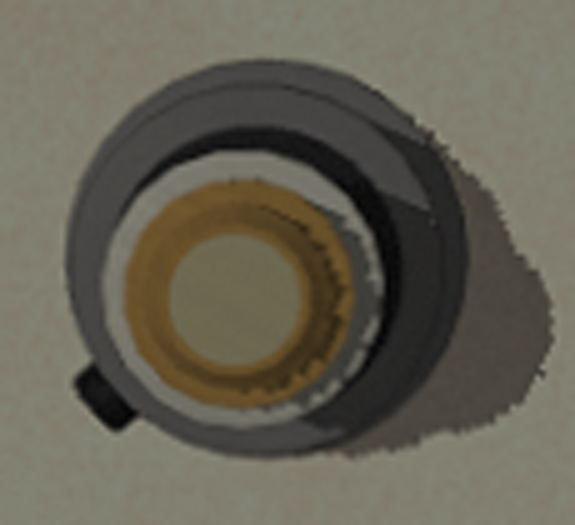

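In this crop the shoulder's white rim is centred near (243,289), the base near (266,258), and the outer end of the knob is at (95,410). I'll turn these into the lamp axis and yaw.

```bash
python3 - <<'E'
from h import *
c=pickle.load(open('lamp.pkl','rb'));
px=lambda X,Y:((X+.5)/5-.5+180,(Y+.5)/5-.5+80)
def m(P,z):return np.array([wz(c,*px(*p),z)[:2] for p in P])
print('shoulder',circ(m([(103,285),(240,150),(245,428),(383,285),(145,188),(342,190),(150,388)],.092)))
for z in(0,.02,.04,.048):print('base',z,circ(m([(65,258),(266,57),(467,258),(255,459),(120,120),(405,110),(150,425)],z)))
b=np.array([.5605,-.186])
for z in(.02,.025,.03):
  k=m([(95,410),(110,392)],z)-b;print('knob',z,np.degrees(np.arctan2(k[:,1],k[:,0])),np.hypot(*k.T))
E
```

```text
shoulder (array([ 0.5613654 , -0.18647757]), np.float64(0.028137110167518985), np.float64(0.00016096865948458938))
base 0 (array([ 0.56018566, -0.18609548]), np.float64(0.05333161294725564), np.float64(0.0003488020428308175))
base 0.02 (array([ 0.5619887 , -0.18653855]), np.float64(0.050593595648982526), np.float64(0.0003308947271796342))
base 0.04 (array([ 0.56379175, -0.18698162]), np.float64(0.04785557835071266), np.float64(0.0003129874115325587))
base 0.048 (array([ 0.56451297, -0.18715885]), np.float64(0.04676037143140577), np.float64(0.00030582448527422673))
knob 0.02 [155.43177334 154.42698857] [0.05601499 0.04996824]
knob 0.025 [155.33928767 154.31339621] [0.05477986 0.04881656]
knob 0.03 [155.24253545 154.19431512] [0.05354487 0.04766509]
```

```bash
python3 -m jog '[{"tx":36,"ty":-48,"tz":0,"yaw":0,"grip":1},{"tx":36,"ty":-48,"tz":0,"yaw":0,"grip":1},{"tx":36,"ty":-48,"tz":0,"yaw":0,"grip":1},{"tx":36,"ty":-48,"tz":0,"yaw":0,"grip":1},{"tx":36,"ty":-48,"tz":0,"yaw":0,"grip":1}]'
python3 -m jog '[{"tx":5,"ty":-48,"tz":10,"yaw":0,"grip":1},{"tx":5,"ty":-48,"tz":10,"yaw":0,"grip":1},{"tx":0,"ty":0,"tz":10,"yaw":0,"grip":1},{"tx":0,"ty":0,"tz":0,"yaw":0,"grip":1}]'
python3 - <<'E'
from h import *
c=wcam();pickle.dump(c,open('ring.pkl','wb'));s=c['s'];print(s['eef_pos'],s['joint_pos'].round(3))
p=wproj(c,[.572,.213,.042]);print(p)
x,y=(p-60).clip(0).astype(int);a=c['frame'][y:y+120,x:x+120];print(x,y)
cv2.imwrite('pics/ringz.png',cv2.resize(a,None,fx=5,fy=5,interpolation=cv2.INTER_CUBIC))
E
```

```text
clock: 2.12
eef_pos: [0.5937, 0.0665, 0.2471]
ee_rot: [3.069, 0.668, -0.0]
force: [0.7, -0.5, -0.7]
gripper_width: 0.0853
gripper_force: 0.0
clock: 2.62
eef_pos: [0.5622, 0.1564, 0.216]
ee_rot: [3.069, 0.67, -0.004]
force: [-0.1, 0.1, 0.2]
gripper_width: 0.0854
gripper_force: 0.0
[0.56217553 0.15643669 0.2160082 ] [ 9.800e-02  1.010e-01  1.820e+00 -1.000e-03  1.223e+00  1.239e+00]
[205.5020611  145.30308504]
145 85
```

View pics/ringz.png

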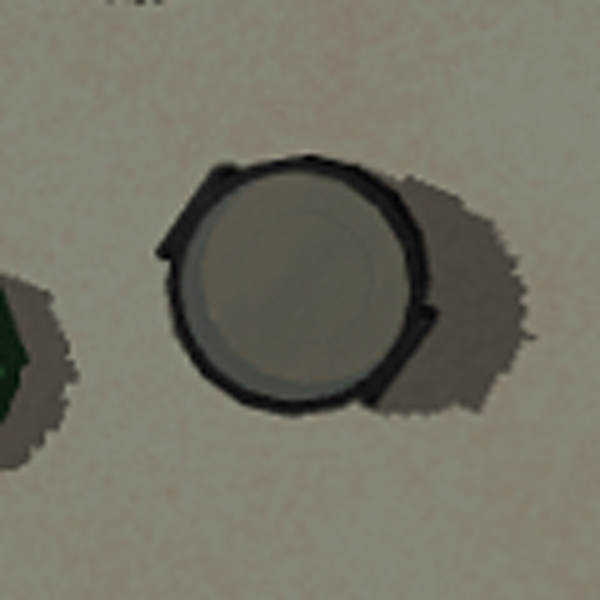

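The ring is centred near (298,285) in the crop. Its flats run (225,163)–(158,255) and (435,315)–(372,405). The green look-alike is only at the left edge (15,360).

```bash
python3 - <<'E'
from h import *
c=pickle.load(open('ring.pkl','rb'));x0,y0=145,85
a=c['frame'][85:205,145:265];m=(a.max(2)<45).astype(np.uint8)
m[:,:20]=0
k=max(cv2.findContours(m,0,cv2.CHAIN_APPROX_NONE)[0],key=cv2.contourArea);P=k[:,0].astype(float)+[x0,y0]
for z in(.042,.022):
  W=np.array([wz(c,u,v,z)[:2] for u,v in P]);print(z,circ(W),cv2.minAreaRect((W*1000).astype(np.float32)))
px=lambda X,Y:((X+.5)/5-.5+x0,(Y+.5)/5-.5+y0)
q=np.array([wz(c,*px(*p),.042)[:2] for p in[(225,163),(158,255),(435,315),(372,405)]])
for i in(0,2):
  d=q[i]-q[i+1];print(np.degrees(np.arctan2(d[1],d[0])),np.hypot(*d))
print(q.mean(0),'across',np.hypot(*(q[:2].mean(0)-q[2:].mean(0))))
t=pickle.load(open('cams.pkl','rb'))['top'];b=t['frame'][185:222,150:183];k=cv2.findContours((b.max(2)<60).astype(np.uint8),0,cv2.CHAIN_APPROX_NONE)[0];k=max(k,key=cv2.contourArea)[:,0]+[150,185.]
print('top',circ(np.array([onz(t,u,v,.042)[:2] for u,v in k])))
r=c['s']['ee_rot'];M=R.from_rotvec(r).as_matrix();print(np.degrees(np.arctan2(M[1,0],M[0,0])),M[:,2])
E
```

```text
0.042 (array([0.57515391, 0.21583916]), np.float64(0.028073945001004443), np.float64(0.000279425722904068)) ((574.9196166992188, 216.25979614257812), (55.07171630859375, 58.69039535522461), 31.360109329223633)
0.022 (array([0.57187515, 0.21770134]), np.float64(0.02985573074440924), np.float64(0.0002688081128622323)) ((571.6497192382812, 218.2058563232422), (58.560630798339844, 62.40846252441406), 31.360210418701172)
-13.84753766318605 0.02483572011678794
-10.838781600342754 0.024024778775747272
[0.57517597 0.21620698] across 0.05651059796435405
top (array([0.57173215, 0.20552703]), np.float64(0.023797531600480423), np.float64(0.0004296427686078224))
24.626632344984305 [-2.20763750e-03 -9.78503680e-04 -9.99997084e-01]
```

```bash
python3 -m jog '[{"tx":37,"ty":-49,"tz":0,"yaw":0,"grip":1},{"tx":0,"ty":0,"tz":20,"yaw":9.25,"grip":1},{"tx":0,"ty":0,"tz":40,"yaw":9.25,"grip":1},{"tx":0,"ty":0,"tz":40,"yaw":9.25,"grip":1},{"tx":0,"ty":0,"tz":30,"yaw":9.25,"grip":1}]'
python3 -m jog '[{"tx":0,"ty":0,"tz":0,"yaw":0,"grip":1},{"tx":0,"ty":0,"tz":0,"yaw":0,"grip":1}]'
python3 - <<'E'
from h import *
c=wcam();s=c['s'];M=R.from_rotvec(s['ee_rot']).as_matrix();print(s['eef_pos'],np.degrees(np.arctan2(M[1,0],M[0,0])),M[:,2],'err mm',(M.T@(np.array([.575,.216,.0163])-s['eef_pos'])*1000).round(1))
print(wproj(c,[.575,.216,.042]));cv2.imwrite('pics/pre.png',c['frame']);pickle.dump(c,open('pre.pkl','wb'))
E
```

```text
clock: 3.3
eef_pos: [0.5763, 0.2158, 0.086]
ee_rot: [3.122, -0.349, -0.001]
force: [0.9, -0.6, 0.1]
gripper_width: 0.0855
gripper_force: 0.0
clock: 3.55
eef_pos: [0.5774, 0.217, 0.0891]
ee_rot: [-3.123, 0.336, -0.004]
force: [0.7, -0.8, 0.7]
gripper_width: 0.0853
gripper_force: 0.0
[0.57737215 0.21704445 0.08910352] -12.27174296567811 [ 2.76668873e-03  4.49982999e-04 -9.99996071e-01] err mm [-2.3  1.6 72.8]
[252.76983373 218.89518111]
```

View pics/pre.png

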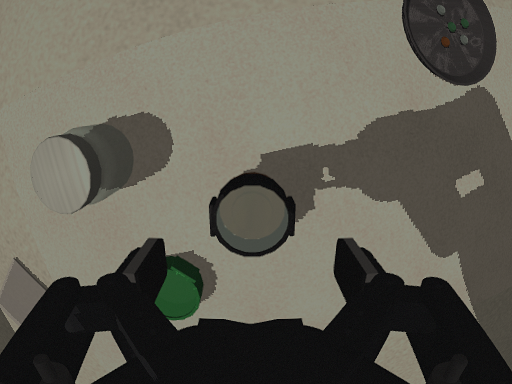

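The gripper is aligned: flats upright at x≈212 and 292, centred at (252,217), where I predicted (253,219). Going down to grip.

```bash
python3 -m jog '[{"tx":-1,"ty":1,"tz":25,"yaw":0,"grip":1},{"tx":0,"ty":0,"tz":25,"yaw":0,"grip":1},{"tx":0,"ty":0,"tz":18,"yaw":0,"grip":1},{"tx":0,"ty":0,"tz":4,"yaw":0,"grip":1},{"tx":0,"ty":0,"tz":0,"yaw":0,"grip":1}]'
python3 -m jog '[{"tx":0,"ty":0,"tz":0,"yaw":0,"grip":-1},{"tx":0,"ty":0,"tz":0,"yaw":0,"grip":-1},{"tx":0,"ty":0,"tz":0,"yaw":0,"grip":-1},{"tx":0,"ty":0,"tz":0,"yaw":0,"grip":-1},{"tx":0,"ty":0,"tz":0,"yaw":0,"grip":-1}]' 40
```

```text
clock: 4.22
eef_pos: [0.5751, 0.2172, 0.0161]
ee_rot: [-3.123, 0.337, -0.002]
force: [0.4, 0.1, 0.5]
gripper_width: 0.0855
gripper_force: 0.0
clock: 4.85
eef_pos: [0.5754, 0.2173, 0.0166]
ee_rot: [-3.123, 0.337, -0.003]
force: [-0.8, 0.5, 5.5]
gripper_width: 0.058
gripper_force: 43.3
```

```bash
python3 -m jog '[{"tx":0,"ty":0,"tz":-10,"yaw":0,"grip":-1},{"tx":0,"ty":0,"tz":-30,"yaw":0,"grip":-1},{"tx":0,"ty":0,"tz":-45,"yaw":0,"grip":-1},{"tx":0,"ty":0,"tz":-40,"yaw":0,"grip":-1},{"tx":0,"ty":0,"tz":0,"yaw":0,"grip":-1}]'
python3 -m jog '[{"tx":6,"ty":30,"tz":0,"yaw":0,"grip":-1},{"tx":9,"ty":50,"tz":0,"yaw":0,"grip":-1},{"tx":9,"ty":50,"tz":0,"yaw":0,"grip":-1},{"tx":9,"ty":50,"tz":0,"yaw":0,"grip":-1},{"tx":9,"ty":50,"tz":0,"yaw":0,"grip":-1}]'
python3 -m jog '[{"tx":9,"ty":50,"tz":0,"yaw":0,"grip":-1},{"tx":9,"ty":50,"tz":0,"yaw":0,"grip":-1},{"tx":9,"ty":50,"tz":0,"yaw":6.3,"grip":-1},{"tx":0,"ty":0,"tz":0,"yaw":6.4,"grip":-1},{"tx":0,"ty":0,"tz":0,"yaw":0,"grip":-1}]'
python3 - <<'E'
from h import *
P=[]
for _ in range(3):
  c=wcam();s=c['s'];P.append(s['eef_pos'])
M=R.from_rotvec(s['ee_rot']).as_matrix();p=np.mean(P,0);print(np.round(P,4),s['force'],s['moment'],s['gripper_width'],np.degrees(np.arctan2(M[1,0],M[0,0])),M[:,2],'err mm',(M.T@(np.array([.561,-.1863,.112])-p)*1000).round(1))
cv2.imwrite('pics/over.png',c['frame']);pickle.dump(c,open('over.pkl','wb'));print(wproj(c,[.561,-.1863,.092]))
E
```

```text
clock: 5.48
eef_pos: [0.5768, 0.2176, 0.1447]
ee_rot: [-3.121, 0.337, -0.012]
force: [0.3, -0.2, -2.4]
gripper_width: 0.058
gripper_force: 43.2
clock: 6.1
eef_pos: [0.5647, -0.0179, 0.138]
ee_rot: [-3.123, 0.337, 0.006]
force: [0.2, 0.2, -0.8]
gripper_width: 0.0581
gripper_force: 43.2
clock: 6.72
eef_pos: [0.5594, -0.1689, 0.1381]
ee_rot: [-3.066, 0.68, 0.006]
force: [-0.6, -0.1, -0.9]
gripper_width: 0.058
gripper_force: 43.3
[[ 0.5594 -0.1689  0.1381]
 [ 0.5597 -0.1684  0.1384]
 [ 0.56   -0.1681  0.1388]] [ 0.86617988 -0.36185935 -0.7801289 ] [-0.00179906 -0.00557853 -0.06372061] 0.05837904615324644 -24.888552090825154 [-0.00244904  0.00131602 -0.99999614] err mm [ 8.8 15.6 26.4]
[274.81609288 203.62122949]
```

View pics/over.png

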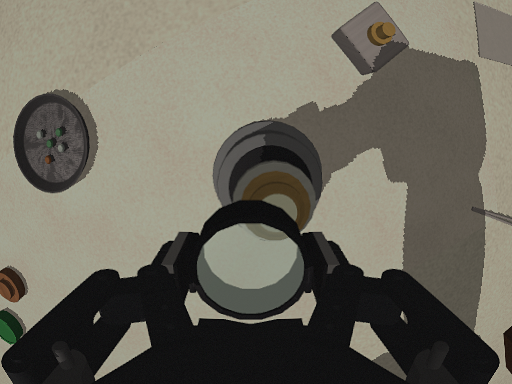

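The ring is held level over the near side of the lamp, with the window at (250,262) and the brass head at (277,200). I'll measure ring against lamp in this same picture.

```bash
cat >> h.py <<'E'
from scipy.optimize import least_squares
def circr(P,r):
    f=lambda x:np.hypot(*(P-x).T)-r
    o=least_squares(f,P.mean(0)-[0,.01],loss='soft_l1',f_scale=.0004);return o.x,np.median(abs(o.fun))
E
python3 - <<'E'
from h import *
c=pickle.load(open('over.pkl','rb'));f=c['frame'];s=c['s'];p=s['eef_pos'];M=R.from_rotvec(s['ee_rot']).as_matrix()
h=cv2.cvtColor(f,cv2.COLOR_BGR2HSV)
# ring: outer dark outline top part (z top) and glass
g=((f.max(2)>75)).astype(np.uint8);n,L,st,ce=cv2.connectedComponentsWithStats(g);l=L[270,250];k=max(cv2.findContours((L==l).astype(np.uint8),0,cv2.CHAIN_APPROX_NONE)[0],key=cv2.contourArea)[:,0];print(st[l])
zt=p[2]+.0014+.024
W=np.array([wz(c,u,v,zt) for u,v in k]);x,r,e=circ(W[:,:2]);print('glass',x,r,e,'tool',(M.T@(np.append(x,zt)-p)*1000).round(1))
m=(h[...,1]>95)&(h[...,2]>60);m[:, :235]=0;m[:,325:]=0;m[:150]=0;m[260:]=0
E=[]
for u in range(245,310):
  q=np.flatnonzero(m[:,u]); 
  if len(q)>3:E.append((u,q[0]))
E=np.array(E);print(E[::6].tolist())
B=np.array([wz(c,u,v,.102)[:2] for u,v in E]);print('brass',circr(B,.023))
b=circr(B,.023)[0];print((M.T@np.append(b-p[:2],0)*1000).round(1))
# shoulder top arc: first light pixel after dark, scanning rows 130..200
S=[]
v=f.max(2).astype(int)
for u in range(232,318):
  q=[y for y in range(145,205) if v[y,u]>95 and v[y-4,u]<60 and h[y,u,1]<60]
  if q:S.append((u,q[0]))
S=np.array(S);print(S[::8].tolist());Q=np.array([wz(c,u,y,.092)[:2] for u,y in S]);print('sh',circr(Q,.0285))
E
```

```text
[ 197  223  107   90 7561]
glass [ 0.56004485 -0.1675809 ] 0.02400856758850335 0.00015765445671940548 tool [ -0.2  -0.5 -25.4]
[[245, 188], [251, 181], [257, 177], [263, 173], [269, 172], [275, 171], [281, 172], [287, 173], [293, 177], [299, 182], [305, 190]]
brass (array([ 0.59853892, -0.20632737]), np.float64(0.0037121616059434745))
[51.1 18.4 -0.1]
[]h.py:25: RuntimeWarning: Mean of empty slice.
  o=least_squares(f,P.mean(0)-[0,.01],loss='soft_l1',f_scale=.0004);return o.x,np.median(abs(o.fun))
  ret = ret.dtype.type(ret / rcount)
Traceback (most recent call last):
  File "h.py", line 25, in circr
    o=least_squares(f,P.mean(0)-[0,.01],loss='soft_l1',f_scale=.0004);return o.x,np.median(abs(o.fun))
ValueError: Initial guess is outside of provided bounds
```

```bash
sed -i 's/P.mean(0)-\[0,.01\]/[.561,-.1863]/' h.py; python3 - <<'E'
from h import *
c=pickle.load(open('over.pkl','rb'));f=c['frame'];s=c['s'];p=s['eef_pos'];M=R.from_rotvec(s['ee_rot']).as_matrix()
h=cv2.cvtColor(f,cv2.COLOR_BGR2HSV);m=(h[...,1]>95)&(h[...,2]>60);m[:150]=0
E=np.array([(u,np.flatnonzero(m[:260,u])[0]) for u in range(245,308)])
B=np.array([wz(c,u,v-.5,.102)[:2] for u,v in E]);b,e=circr(B,.023);print('brass',b,e,(M.T@np.append(b-p[:2],0)*1000).round(1))
v=f.max(2)
print('col275',v[140:176:2,275],'col240',v[150:200:2,240])
print('row195',v[195,220:250])
E
```

```text
brass [ 0.56258028 -0.18571015] 0.00025985286264405133 [ 9.8 14.8 -0. ]
col275 [49 49 51 17 17 17 18 17 17 15 38 75 80 79 80 79 75 75] col240 [89 89 89 88 50 32 32 32 33 33 32 32 31 30 52 74 81 78 79 81 80 79 79 82
 81]
row195 [92 92 92 92 91 92 92 93 89 66 28 30 41 67 80 79 79 79 79 79 81 80 75 73
 73 72 72 71 73 72]
```

```bash
python3 -m jog '[{"tx":9.5,"ty":15.3,"tz":0,"yaw":0,"grip":-1},{"tx":0,"ty":0,"tz":10,"yaw":0,"grip":-1},{"tx":0,"ty":0,"tz":10,"yaw":0,"grip":-1},{"tx":0,"ty":0,"tz":6,"yaw":0,"grip":-1},{"tx":0,"ty":0,"tz":0,"yaw":0,"grip":-1}]'
python3 -m jog '[{"tx":0,"ty":0,"tz":0,"yaw":0,"grip":-1},{"tx":0,"ty":0,"tz":0,"yaw":0,"grip":-1}]'
python3 - <<'E'
from h import *
S=[]
for _ in range(4):
  robot.camera('top');s=robot.get_state();S.append(np.r_[s['eef_pos']*1000,s['force']])
M=R.from_rotvec(s['ee_rot']).as_matrix();p=np.mean(S,0);print(np.round(S,1),M[:,2].round(4),np.degrees(np.arctan2(M[1,0],M[0,0])))
r=p[:2]+(M[:2,:2]@[-.2,-.5]);print('ring',r,'to lamp, tool',M[:2,:2].T@([561.8,-186]-r))
E
```

```text
clock: 7.5
eef_pos: [0.5624, -0.1863, 0.1132]
ee_rot: [-3.067, 0.68, 0.003]
force: [-0.4, -0.6, -1.6]
gripper_width: 0.0577
gripper_force: 43.3
clock: 7.75
eef_pos: [0.5633, -0.1869, 0.1148]
ee_rot: [3.067, -0.68, 0.001]
force: [0.3, -0.1, -0.9]
gripper_width: 0.0582
gripper_force: 43.3
[[ 5.632e+02 -1.869e+02  1.148e+02 -1.500e+00 -1.000e-01 -5.000e-01]
 [ 5.632e+02 -1.869e+02  1.148e+02 -2.000e-01 -4.000e-01 -3.000e-01]
 [ 5.631e+02 -1.869e+02  1.147e+02 -3.000e-01 -4.000e-01 -5.000e-01]
 [ 5.631e+02 -1.869e+02  1.146e+02  4.000e-01  5.000e-01 -5.000e-01]] [ 4.e-04 -2.e-04 -1.e+00] -25.01404399336647
ring [ 563.20344918 -186.3387793 ] to lamp, tool [-1.41506091  0.28643181]
```

```bash
python3 -m jog '[{"tx":-1.2,"ty":0.2,"tz":4,"yaw":0,"grip":-1},{"tx":0,"ty":0,"tz":5,"yaw":0,"grip":-1},{"tx":0,"ty":0,"tz":4,"yaw":0,"grip":-1},{"tx":0,"ty":0,"tz":0,"yaw":0,"grip":-1},{"tx":0,"ty":0,"tz":0,"yaw":0,"grip":-1}]'
python3 -m jog '[{"tx":0,"ty":0,"tz":2,"yaw":0,"grip":-1},{"tx":0,"ty":0,"tz":0,"yaw":0,"grip":-1},{"tx":0,"ty":0,"tz":0,"yaw":0,"grip":-1}]'
python3 -m jog '[{"tx":0,"ty":0,"tz":2,"yaw":0,"grip":-1},{"tx":0,"ty":0,"tz":0,"yaw":0,"grip":-1},{"tx":0,"ty":0,"tz":0,"yaw":0,"grip":-1}]'
```

```text
clock: 8.57
eef_pos: [0.5619, -0.1865, 0.1013]
ee_rot: [-3.067, 0.68, -0.0]
force: [0.1, 0.6, -1.1]
gripper_width: 0.0581
gripper_force: 43.3
clock: 8.95
eef_pos: [0.5618, -0.1865, 0.0994]
ee_rot: [3.067, -0.68, 0.0]
force: [-1.1, -0.3, -0.0]
gripper_width: 0.0581
gripper_force: 43.3
clock: 9.32
eef_pos: [0.5618, -0.1865, 0.0973]
ee_rot: [-3.067, 0.68, 0.0]
force: [-0.2, 0.1, -0.9]
gripper_width: 0.0584
gripper_force: 43.3
```

```bash
for i in 1; do python3 -m jog '[{"tx":0,"ty":0,"tz":1,"yaw":0,"grip":-1},{"tx":0,"ty":0,"tz":0,"yaw":0,"grip":-1}]'; done
python3 -m jog '[{"tx":0,"ty":0,"tz":1,"yaw":0,"grip":-1},{"tx":0,"ty":0,"tz":0,"yaw":0,"grip":-1}]'
```

```text
clock: 9.57
eef_pos: [0.5617, -0.1865, 0.0962]
ee_rot: [-3.067, 0.68, 0.0]
force: [0.0, 0.3, -0.3]
gripper_width: 0.0585
gripper_force: 43.3
clock: 9.82
eef_pos: [0.5621, -0.1866, 0.0958]
ee_rot: [3.067, -0.68, 0.001]
force: [-0.1, -0.5, 1.5]
gripper_width: 0.0582
gripper_force: 43.6
```

```bash
python3 -m jog '[{"tx":0,"ty":0,"tz":1.5,"yaw":0,"grip":-1},{"tx":0,"ty":0,"tz":1.5,"yaw":0,"grip":-1},{"tx":0,"ty":0,"tz":0,"yaw":0,"grip":-1}]'
python3 -m jog '[{"tx":0,"ty":0,"tz":2,"yaw":0,"grip":-1},{"tx":0,"ty":0,"tz":2,"yaw":0,"grip":-1},{"tx":0,"ty":0,"tz":0,"yaw":0,"grip":-1}]'; python3 -c "
from plant import robot
s=robot.get_state();print(s['moment'],s['force'],s['joint_pos'])"
```

```text
clock: 10.2
eef_pos: [0.5625, -0.1868, 0.0936]
ee_rot: [3.067, -0.68, 0.003]
force: [-1.2, 0.3, 6.5]
gripper_width: 0.0585
gripper_force: 44.0
clock: 10.58
eef_pos: [0.5629, -0.187, 0.0903]
ee_rot: [3.066, -0.68, 0.004]
force: [-1.3, 0.2, 8.7]
gripper_width: 0.0582
gripper_force: 44.3
[0.18617884 0.32522405 0.07810705] [-1.3051121   0.18442324  8.68967129] [-4.91734733e-01  2.61654810e-01  1.88404130e+00 -1.36821818e-05
  9.93325498e-01  1.51567116e+00]
```

```bash
python3 -m jog '[{"tx":0,"ty":0,"tz":1.5,"yaw":0,"grip":-1},{"tx":0,"ty":0,"tz":0,"yaw":-3,"grip":-1},{"tx":0,"ty":0,"tz":0,"yaw":-3,"grip":-1},{"tx":0,"ty":0,"tz":0,"yaw":0,"grip":-1}]'; python3 -c "
from plant import robot
s=robot.get_state();print(s['moment'])"
python3 -m jog '[{"tx":0,"ty":0,"tz":0,"yaw":-3,"grip":-1},{"tx":0,"ty":0,"tz":0,"yaw":-3,"grip":-1},{"tx":0,"ty":0,"tz":0,"yaw":0,"grip":-1}]'; python3 -c "
from plant import robot
s=robot.get_state();print(s['moment'])"
```

```text
clock: 11.08
eef_pos: [0.5636, -0.1872, 0.0896]
ee_rot: [3.097, -0.519, 0.007]
force: [-0.7, 0.9, 10.0]
gripper_width: 0.0584
gripper_force: 44.5
[ 0.15629077  0.24358873 -0.01897654]
clock: 11.45
eef_pos: [0.5636, -0.1871, 0.0896]
ee_rot: [3.12, -0.356, 0.007]
force: [-0.9, 1.5, 9.9]
gripper_width: 0.0585
gripper_force: 44.5
[ 0.20406908  0.25161215 -0.04916908]
```

```bash
python3 -m jog '[{"tx":-0.5,"ty":0,"tz":0,"yaw":-3,"grip":-1},{"tx":-0.5,"ty":0,"tz":0,"yaw":-3,"grip":-1},{"tx":0,"ty":0,"tz":0,"yaw":0,"grip":-1}]'; python3 -c "
from plant import robot
s=robot.get_state();print(s['moment'])"
python3 -m jog '[{"tx":0,"ty":0,"tz":0,"yaw":-3,"grip":-1},{"tx":0,"ty":0,"tz":0,"yaw":-3,"grip":-1},{"tx":0,"ty":0,"tz":0,"yaw":0,"grip":-1}]'; python3 -c "
from plant import robot
s=robot.get_state();print(s['moment'])"
```

```text
clock: 11.82
eef_pos: [0.5631, -0.187, 0.0899]
ee_rot: [3.134, -0.192, 0.009]
force: [-0.0, 1.9, 10.5]
gripper_width: 0.0582
gripper_force: 44.5
[ 0.21334714  0.09580342 -0.02332616]
clock: 12.2
eef_pos: [0.5632, -0.1869, 0.09]
ee_rot: [3.14, -0.028, 0.009]
force: [0.1, 0.6, 10.4]
gripper_width: 0.0581
gripper_force: 44.6
[ 0.36088955  0.05647132 -0.08248256]
```

```bash
python3 -m jog '[{"tx":-0.5,"ty":0,"tz":0,"yaw":-3,"grip":-1},{"tx":0,"ty":0,"tz":0,"yaw":-3,"grip":-1},{"tx":0,"ty":0,"tz":0,"yaw":0,"grip":-1}]'; python3 -c "
from plant import robot
s=robot.get_state();print(s['moment'])"
python3 -m jog '[{"tx":0,"ty":0,"tz":0,"yaw":-3,"grip":-1},{"tx":0,"ty":0,"tz":0,"yaw":-3,"grip":-1},{"tx":0,"ty":0,"tz":0,"yaw":0,"grip":-1}]'; python3 -c "
from plant import robot
s=robot.get_state();print(s['moment'])"
```

```text
clock: 12.58
eef_pos: [0.5629, -0.1869, 0.0901]
ee_rot: [3.137, 0.136, 0.01]
force: [-0.5, 1.4, 10.1]
gripper_width: 0.0576
gripper_force: 44.6
[ 0.33486791  0.00110252 -0.07741974]
clock: 12.95
eef_pos: [0.563, -0.1868, 0.0903]
ee_rot: [3.125, 0.3, 0.01]
force: [-0.3, 1.5, 11.7]
gripper_width: 0.058
gripper_force: 44.6
[ 0.37844592  0.05338055 -0.0160258 ]
```

```bash
python3 -m jog '[{"tx":0,"ty":0,"tz":0,"yaw":-3,"grip":-1},{"tx":0,"ty":0,"tz":0,"yaw":-3,"grip":-1},{"tx":0,"ty":0,"tz":0,"yaw":0,"grip":-1}]'; python3 -c "
from plant import robot
s=robot.get_state();print(s['moment'])"
python3 -m jog '[{"tx":0,"ty":0,"tz":0,"yaw":-3,"grip":-1},{"tx":0,"ty":0,"tz":0,"yaw":-3,"grip":-1},{"tx":0,"ty":0,"tz":0,"yaw":0,"grip":-1}]'; python3 -c "
from plant import robot
s=robot.get_state();print(s['moment'])"
```

```text
clock: 13.32
eef_pos: [0.5631, -0.1871, 0.0904]
ee_rot: [3.104, 0.463, 0.01]
force: [0.9, 0.9, 10.9]
gripper_width: 0.0583
gripper_force: 44.7
[ 0.24372564  0.06829417 -0.00137991]
clock: 13.7
eef_pos: [0.5631, -0.187, 0.0903]
ee_rot: [3.076, 0.625, 0.01]
force: [0.2, 1.9, 10.5]
gripper_width: 0.0581
gripper_force: 44.6
[ 0.43143989 -0.05305572 -0.05146941]
```

```bash
python3 -m jog '[{"tx":0,"ty":0,"tz":0,"yaw":-3,"grip":-1},{"tx":0,"ty":0,"tz":0,"yaw":-3,"grip":-1},{"tx":0,"ty":0,"tz":0,"yaw":0,"grip":-1}]'; python3 -c "
from plant import robot
s=robot.get_state();print(s['moment'])"
python3 -m jog '[{"tx":0,"ty":0,"tz":0,"yaw":-3,"grip":-1},{"tx":0,"ty":0,"tz":0,"yaw":-3,"grip":-1},{"tx":0,"ty":0,"tz":0,"yaw":0,"grip":-1}]'; python3 -c "
from plant import robot
s=robot.get_state();print(s['moment'])"
```

```text
clock: 14.08
eef_pos: [0.5623, -0.1867, 0.0892]
ee_rot: [3.039, 0.786, 0.007]
force: [-0.2, 1.1, 7.3]
gripper_width: 0.0583
gripper_force: 44.5
[ 0.31558639 -0.11851995 -0.04033251]
clock: 14.45
eef_pos: [0.5623, -0.1862, 0.089]
ee_rot: [2.995, 0.943, 0.007]
force: [-0.5, 3.4, 7.3]
gripper_width: 0.0582
gripper_force: 44.5
[ 0.45637938 -0.11994808 -0.04105793]
```

The force fell from 10.5 to 7.3 N and the TCP sank 1 mm, so the ring dropped about 5 mm at a tool yaw of 23–29°. That is too much for the false 2 mm drop. Now clockwise.

```bash
python3 -m jog '[{"tx":0,"ty":0,"tz":0,"yaw":4,"grip":-1},{"tx":0,"ty":0,"tz":0.3,"yaw":4,"grip":-1},{"tx":0,"ty":0,"tz":0.3,"yaw":4,"grip":-1},{"tx":0,"ty":0,"tz":0,"yaw":0,"grip":-1}]'; python3 -c "
from plant import robot
s=robot.get_state();print(s['moment'],s['force'])"
python3 -m jog '[{"tx":0,"ty":0,"tz":0.2,"yaw":4,"grip":-1},{"tx":0,"ty":0,"tz":0.2,"yaw":4,"grip":-1},{"tx":0,"ty":0,"tz":0,"yaw":0,"grip":-1}]'; python3 -c "
from plant import robot
s=robot.get_state();print(s['moment'],s['force'])"
```

```text
clock: 14.95
eef_pos: [0.5619, -0.1867, 0.0884]
ee_rot: [3.077, 0.625, 0.005]
force: [-0.6, 2.9, 7.6]
gripper_width: 0.0584
gripper_force: 44.6
[ 0.216306    0.12499043 -0.04515122] [-0.64618432  2.93809454  7.59357052]
clock: 15.32
eef_pos: [0.562, -0.187, 0.0882]
ee_rot: [3.113, 0.408, 0.006]
force: [0.0, -0.5, 7.7]
gripper_width: 0.0584
gripper_force: 44.6
[0.20913806 0.14309422 0.00924166] [ 0.03632028 -0.4867145   7.71459425]
```

```bash
python3 -m jog '[{"tx":0,"ty":0,"tz":0.2,"yaw":4,"grip":-1},{"tx":0,"ty":0,"tz":0.2,"yaw":4,"grip":-1},{"tx":0,"ty":0,"tz":0,"yaw":0,"grip":-1}]'; python3 -c "
from plant import robot
s=robot.get_state();print(s['moment'])"
python3 -m jog '[{"tx":0,"ty":0,"tz":0.2,"yaw":4,"grip":-1},{"tx":0,"ty":0,"tz":0.2,"yaw":4,"grip":-1},{"tx":0,"ty":0,"tz":0,"yaw":0,"grip":-1}]'; python3 -c "
from plant import robot
s=robot.get_state();print(s['moment'])"
```

```text
clock: 15.7
eef_pos: [0.5621, -0.1872, 0.0878]
ee_rot: [3.134, 0.19, 0.007]
force: [-0.3, 0.8, 7.7]
gripper_width: 0.0584
gripper_force: 44.6
[ 0.12951312  0.06277922 -0.04509601]
clock: 16.08
eef_pos: [0.5621, -0.1873, 0.0874]
ee_rot: [3.139, -0.029, 0.007]
force: [0.6, -0.4, 7.6]
gripper_width: 0.0584
gripper_force: 44.5
[ 0.09122508  0.03424918 -0.03253105]
```

```bash
python3 -m jog '[{"tx":0,"ty":0,"tz":0.2,"yaw":4,"grip":-1},{"tx":0,"ty":0,"tz":0.2,"yaw":4,"grip":-1},{"tx":0,"ty":0,"tz":0,"yaw":0,"grip":-1}]'; python3 -c "
from plant import robot
s=robot.get_state();print(s['moment'])"
python3 -m jog '[{"tx":0,"ty":0,"tz":0.2,"yaw":4,"grip":-1},{"tx":0,"ty":0,"tz":0.2,"yaw":4,"grip":-1},{"tx":0,"ty":0,"tz":0,"yaw":0,"grip":-1}]'; python3 -c "
from plant import robot
s=robot.get_state();print(s['moment'])"
```

```text
clock: 16.45
eef_pos: [0.5621, -0.1873, 0.087]
ee_rot: [3.13, -0.248, 0.007]
force: [0.2, 0.1, 7.4]
gripper_width: 0.0583
gripper_force: 44.5
[ 0.03670826  0.06116997 -0.05699696]
clock: 16.82
eef_pos: [0.5621, -0.1874, 0.0866]
ee_rot: [3.105, -0.465, 0.007]
force: [0.1, 0.1, 7.3]
gripper_width: 0.0586
gripper_force: 44.6
[-0.03862081  0.08884718 -0.00438305]
```

```bash
python3 -m jog '[{"tx":0,"ty":0,"tz":0.1,"yaw":2,"grip":-1},{"tx":0,"ty":0,"tz":0.1,"yaw":2,"grip":-1},{"tx":0,"ty":0,"tz":0,"yaw":0,"grip":-1}]'; python3 -c "
from plant import robot
s=robot.get_state();print(s['moment'])"
python3 -m jog '[{"tx":0,"ty":0,"tz":0.1,"yaw":2,"grip":-1},{"tx":0,"ty":0,"tz":0.1,"yaw":2,"grip":-1},{"tx":0,"ty":0,"tz":0,"yaw":0,"grip":-1}]'; python3 -c "
from plant import robot
s=robot.get_state();print(s['moment'],s['force'],s['eef_pos'])"
```

```text
clock: 17.2
eef_pos: [0.5621, -0.1874, 0.0864]
ee_rot: [3.087, -0.573, 0.008]
force: [0.1, 0.1, 7.9]
gripper_width: 0.0585
gripper_force: 44.6
[-0.04476896  0.05233924 -0.05489066]
clock: 17.58
eef_pos: [0.5622, -0.1874, 0.0863]
ee_rot: [3.065, -0.68, 0.008]
force: [-0.7, -0.6, 8.6]
gripper_width: 0.0583
gripper_force: 44.6
[-0.08189029  0.16763267 -0.08032467] [-0.74217887 -0.58516589  8.62858175] [ 0.56217325 -0.18743095  0.08632106]
```

```bash
python3 -m jog '[{"tx":0,"ty":0,"tz":0,"yaw":1.5,"grip":-1},{"tx":0,"ty":0,"tz":0,"yaw":1.5,"grip":-1},{"tx":0,"ty":0,"tz":0,"yaw":0,"grip":-1},{"tx":0,"ty":0,"tz":0,"yaw":0,"grip":-1}]'; python3 -c "
from plant import robot
s=robot.get_state();print(s['moment'],s['force'],s['eef_pos'])"
```

```text
clock: 18.08
eef_pos: [0.5622, -0.1874, 0.0863]
ee_rot: [3.047, -0.76, 0.008]
force: [0.3, 0.5, 7.5]
gripper_width: 0.0583
gripper_force: 44.6
[-0.03900338  0.11059513  0.01480204] [0.30788839 0.49950994 7.51076171] [ 0.56215667 -0.18740918  0.08629626]
```

No binding moment, and the TCP height has stopped changing, so the ring is home. I'll ease off so the column rises, then let go.

```bash
python3 -m jog '[{"tx":0,"ty":0,"tz":-1,"yaw":0,"grip":-1},{"tx":0,"ty":0,"tz":-1,"yaw":0,"grip":-1},{"tx":0,"ty":0,"tz":-0.8,"yaw":0,"grip":-1},{"tx":0,"ty":0,"tz":0,"yaw":0,"grip":-1},{"tx":0,"ty":0,"tz":0,"yaw":0,"grip":-1}]'; python3 -c "
from plant import robot
s=robot.get_state();print(s['moment'],s['force'],s['eef_pos'])"
```

```text
clock: 18.7
eef_pos: [0.5621, -0.1874, 0.0887]
ee_rot: [3.047, -0.76, 0.008]
force: [1.3, -0.6, 5.0]
gripper_width: 0.0586
gripper_force: 44.4
[-0.13638868  0.02662207 -0.00158717] [ 1.25480791 -0.62079675  4.99955092] [ 0.56213107 -0.18739932  0.08868014]
```

```bash
python3 -m jog '[{"tx":0,"ty":0,"tz":-0.5,"yaw":0,"grip":-1},{"tx":0,"ty":0,"tz":0,"yaw":0,"grip":-1},{"tx":0,"ty":0,"tz":0,"yaw":0,"grip":-1}]'
python3 -m jog '[{"tx":0,"ty":0,"tz":0,"yaw":0,"grip":0.2},{"tx":0,"ty":0,"tz":0,"yaw":0,"grip":1},{"tx":0,"ty":0,"tz":0,"yaw":0,"grip":1},{"tx":0,"ty":0,"tz":0,"yaw":0,"grip":1},{"tx":0,"ty":0,"tz":0,"yaw":0,"grip":1}]'
python3 -m jog '[{"tx":0,"ty":0,"tz":-10,"yaw":0,"grip":1},{"tx":0,"ty":0,"tz":-30,"yaw":0,"grip":1},{"tx":0,"ty":0,"tz":-50,"yaw":0,"grip":1},{"tx":-40,"ty":0,"tz":-20,"yaw":0,"grip":1},{"tx":0,"ty":0,"tz":0,"yaw":0,"grip":1}]'
python3 - <<'E'
from h import *
c=wcam();pickle.dump(c,open('end.pkl','wb'));f=c['frame'];t=robot.camera('scene')
p=wproj(c,[.5615,-.1865,.116]);print(p)
x,y=(p-60).clip(0).astype(int);a=cv2.resize(f[y:y+120,x:x+120],(600,600),interpolation=cv2.INTER_CUBIC)
b=cv2.resize(t['frame'][180:270,140:230][:, :30*3],(600,600),interpolation=cv2.INTER_CUBIC)
cv2.imwrite('pics/end.png',cv2.resize(np.hstack([a,b]),(800,400)))
g=(f.max(2)>60).astype(np.uint8);n,L,st,ce=cv2.connectedComponentsWithStats(g);l=L[int(p[1]),int(p[0])];k=max(cv2.findContours((L==l).astype(np.uint8),0,cv2.CHAIN_APPROX_NONE)[0],key=cv2.contourArea)[:,0]
W=np.array([wz(c,u,v,.116)[:2] for u,v in k]);print(st[l],circ(W),c['s']['eef_pos'],c['s']['force'])
E
```

```text
clock: 19.08
eef_pos: [0.5621, -0.1874, 0.0891]
ee_rot: [3.047, -0.76, 0.008]
force: [0.4, -0.9, 5.6]
gripper_width: 0.0583
gripper_force: 44.4
clock: 19.7
eef_pos: [0.56, -0.1861, 0.0867]
ee_rot: [-3.048, 0.76, 0.001]
force: [-0.4, -0.1, -0.2]
gripper_width: 0.0854
gripper_force: 0.0
clock: 20.32
eef_pos: [0.525, -0.1672, 0.2002]
ee_rot: [3.047, -0.759, 0.007]
force: [0.5, -0.0, -1.2]
gripper_width: 0.0855
gripper_force: 0.0
[250.72831395 148.18364938]
[ 219  117   64   63 3169] (array([ 0.56142171, -0.18632747]), np.float64(0.024166146537620843), np.float64(0.00016063571874930585)) [ 0.524999   -0.16716428  0.20023218] [ 0.51744843 -0.03971925 -1.19359566]
```

View pics/end.png

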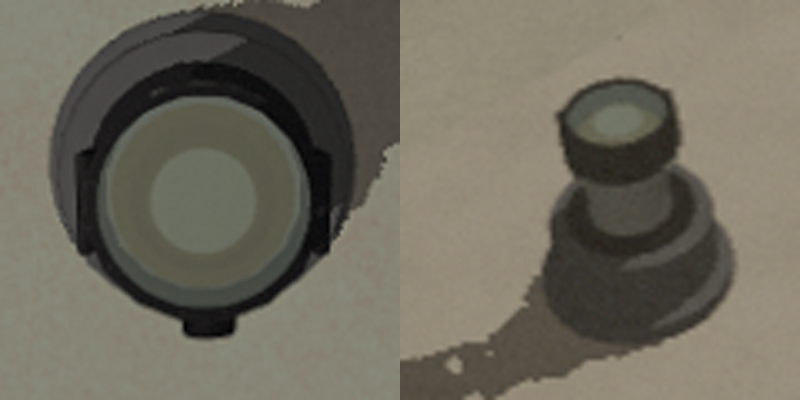

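The last picture shows the ring level and seated on the shoulder: window centre at (203,200) in the left crop, ring upright in the right. Its measured centre is within 0.5 mm of the lamp axis, and the gripper is clear. Handing in.

```bash
python3 -c "
from plant import robot
print(robot.hand_in())"
```

```text
the job is handed in; nothing more can be done
None
```

The filter ring is screwed home on the lamp's head and released, and the job is handed in at about 20 s; by my measurements it is centred within about 0.5 mm and flat on the shoulder, but the hand-in gave no verdict.

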